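# Lock a hammer-head stop into the clay bench's T-track, up against the board

## Task

Take the stop with the wing-shaped grip out of the wooden block and drop its hammer-head foot, lengthwise, through the slot of the T-track in the rolling deck, well clear of the wooden board lying there. Press it down against its spring, twist it a quarter turn so the foot locks crosswise under the track, then slide it along the track until its collar rests against the edge of the board, and let go. Feel your way gently: do not force anything against the track, do not shove the board, and leave the other things alone.

Things in the scene. Friction and masses are not known exactly. Their poses are not given: they have to be found in the camera images.
- post_wing (a point): Centre of the black wing grip of the loose stop (0.17 kg), the part to grasp: 14 (x) x 42 (y) x 28 (z) mm, z up, y along the wing. The stop is 66 mm tall, its underside 52 mm below this point; a half turn about z makes no difference. It starts upright in one of the holder's two sockets, hanging on its collar.
- post: The same stop, at the centre of its underside, same axes. From below: steel hammer-head foot 11 (x) x 28 (y) x 7 mm, parallel to the wing; shank 9 mm thick; steel collar, a disc 36 mm wide, 6 mm thick, its underside at rest 12 mm above the foot's underside; column 20 mm wide up to the wing. The collar is sprung: it yields up the shank by up to 8 mm, from 4 N, 1 N more per mm.
- holder: Fixed wooden block 80 (x) x 170 (y) x 34 (z) mm, origin at the centre of its underside. Two through sockets 16 (x) x 33 (y) mm at y = -42 and +42 mm: the stop stands in one (wing along the block's y), a round-knobbed peg in the other.
- deck: Fixed plywood rolling deck, 200 (x) x 460 (y) x 22 (z) mm, flat on the table, origin at the centre of its underside. An aluminium T-track 44 mm wide and wood infill lie in it along its y, flush with its top. The track has side play: its slot runs parallel to deck y, but up to 11 mm either side of x = 0, different each time and not in this measured pose: see it or feel for it. It is stiff and stays put.
- deck_top (a point): Centre of the deck's top, 22 mm above the table. The slot is 13 mm wide between lips 6 mm thick; below them a channel 33 mm wide, 4 to 16 mm above the table. Heights of the wing's centre above the table: 74 mm with the foot on the track's top, 62 mm when the collar meets the track, below 61 mm the foot can turn, 56 mm foot on the channel floor, 61 mm locked and released (sprung up under the lips).
- board: Loose wooden board 150 (x) x 120 (y) x 14 (z) mm with a terracotta tile on it (9 mm thick), about 0.9 kg, origin at the centre of its underside. Lies on the deck's +y half across the track, axes nearly the deck's. Its near edge is y = -60 mm in its frame; with the collar against it the stop's axis is 78 mm from the origin along y. It slides if pushed by some 4 to 8 N.
- peg: Loose round-knobbed steel and black peg, 62 mm tall, in the other socket of the holder; not to be used. Origin at the centre of its underside.
- cutter: Loose steel ring cutter, 54 mm diameter, 25 mm tall, standing on the deck near its -y, +x corner. Origin at the centre of its underside. Leave alone.
- bowl: Loose white bowl, 140 mm diameter, 65 mm tall, on the table beyond the holder. Origin at the centre of its underside. Leave alone.
- spatula: Loose wooden spatula, 200 mm long, lying on the table on the robot's side of the holder. Origin under its middle. Leave alone.
- pin: Loose wooden rolling pin, 380 mm long, 60 mm diameter, lying beyond the deck. Origin under its middle. Leave alone.
Things that resemble listed ones, but are neither listed nor needed, are in the scene too. There is more than one size of the board; the job needs the smaller. What is shaped like the post but yellow is not meant.

How it is judged:
On the way, in this order (a step that is already met when the one before it is completed fails the run):
1. the foot has gone down through the slot lengthwise, clear of the board (x of post_wing in the frame of deck between -0.016 and 0.016 m and z of post_wing in the frame of deck between 0.05 and 0.065 m and angle between the y axis of post_wing and the y axis of deck, either way round below 0.3 rad and y of post_wing in the frame of board below -0.083 m), for 0.1 s.
2. the foot is twisted a quarter turn and lies crosswise under the lips (x of post_wing in the frame of deck between -0.016 and 0.016 m and z of post_wing in the frame of deck between 0.05 and 0.065 m and angle between the y axis of post_wing and the x axis of deck, either way round below 0.26 rad), for 0.2 s.
3. the stop has been slid up against the board's edge (all of step 2 and y of post_wing in the frame of board between -0.08 and -0.07 m), for 0.2 s.
At the end, for the whole second after the job is handed in: The stop stands upright in the T-track (within 5 degrees), its foot under the lips and crosswise to the slot within 15 degrees, sprung up against them (wing centre 58.5 to 63.5 mm above the table), its collar touching the board's near edge or within 2 mm of it, released and at rest (x of post_wing in the frame of deck between -0.016 and 0.016 m and z of post_wing in the frame of deck between 0.0585 and 0.0635 m and angle between the y axis of post_wing and the x axis of deck, either way round below 0.26 rad and angle between post_wing's own z axis and vertical below 0.09 rad and y of post_wing in the frame of board between -0.08 and -0.07 m and linear speed of each of post, board below 0.02 m/s).
It fails at once if the stop was forced against the deck or its track with more than 40 N (contact force between post and deck above 40 N).
It fails at once if the board was shoved more than 5 mm (distance of board from where it was at the start of the episode above 0.005 m).
It fails at once if a bystander was moved more than 30 mm (distance of any of peg, cutter, bowl, spatula, pin from where it was at the start of the episode above 0.03 m).
It also fails if it takes over 72 s, if anything falls off the work surface, if the arm or the gripper's body presses on something with over 40 N, if the wrist force passes 120 N, or if a joint passes its speed limit or range.

## Robot

A 6-joint arm with a two-finger parallel gripper is mounted at the origin on the work surface. World frame = base frame: x ahead of the robot, y to its left, z up, the work surface at z = 0. Lengths are in m, angles in rad, forces in N, time in s.
With the tool pointing down it reaches from about 0.375 to 0.925 m from the base axis. Payload 5.7 kg.
Tool frame: the origin (TCP) lies midway between the tips of the shut fingers; the grasp point (between the pads) lies 19 mm behind it; z points along the fingers, x is the direction in which the jaws open and shut, and the axes are right-handed (so a half turn about z gives the same grasp; the last joint's range is limited). The gripper opens to 88 mm and grips with 3 to 60 N. Pads are 20 mm wide; open, the fingers measure 115 mm over their backs; the gripper's body (75 mm by 178 mm) begins 61 mm behind the grasp point.
Start: joints at [1.167, 0.359, 1.51, -0, 1.272, -0.115], TCP at [0.171, 0.575, 0.223] pointing down, gripper open.
Joint ranges: [-2.97, 2.97], [-1.01, 2.36], [0.21, 2.38], [-0.96, 4.11], [0.2, 2.71], [-2.98, 2.98]. Speed limits (rad/s): [2.39, 2.39, 3.14, 3.14, 3.14, 3.14].

## Interface

Orientations are given as a unit quaternion [x, y, z, w].
In Python, from bench import move_ptp, servo_line, goto_joints, move_gripper, sleep, inverse_kinematics, capture, PlanningError, close_job, spot_in, silhouettes, current_clock, current_joint_pos, current_qvel, current_joint_torque, current_position, current_orientation, current_force, current_torque, current_finger_gap gives the robot as it stands. Calls block until the motion is done:
- move_ptp(position, orientation): joint-space move of the TCP to a pose.
- servo_line(position, orientation=None, rate=0.15, contact_N=None): straight line of the TCP; orientation=None keeps the orientation; rate is the mean speed in m/s. With contact_N (N) it stops when the force on the tool has changed by that much, and returns True; else False.
- goto_joints(angles): joint-space move.
- move_gripper(opening): finger opening in m; the grip force is fixed at half the most; returns when the fingers have stopped.
- sleep(seconds).
- inverse_kinematics(position, orientation): joint angles nearest the present ones, or None.
- capture(name): name is "scene" or "top"; returns a dict with "image" (400x640x3 uint8, blue, green, red), "range_z" (400x640 float32, m along the optical axis (not along the pixel's ray), 0 where there is no reading), "intrinsics" (3x3 intrinsics, pixels), "k1" (the pictures are not rectified: a ray, as slopes to the right and down, at radius r is drawn at 1 + k1 r^2 times it, then the intrinsics apply), "R" (3x3) and "t" (3): a world point X has camera coordinates R X + t. Camera axes: x right, y down, z forward; pixel columns grow to the right and rows downward; lengths in m; the calibration is good to about 2 mm. A picture is of the moment at which its call begins.
A pose or a line that the arm cannot do raises PlanningError and nothing moves.
- close_job(): hands the job in, once; it reports no verdict.
Trained networks look in the newest picture that a camera, given by its name, has taken for a name from the list of things; names that differ only in an ending like _2 or _b are one class to them, and where a whole thing is asked for, a point or a joint stands for the part that bears it (a point fixed in the world has none). Each returns a list of dicts, best first, with "conf" (0 to 1); they miss things now and then, are a little off and sometimes report something else, mostly with a low value. They report only what shows in the picture. A call takes as long as a camera call. They do not tell look-alikes from the thing itself.
- spot_in(camera, query): "xy" ([column, row] in pixels, amid what is visible of it).
- silhouettes(camera, query): "region" (400x640 bool, what is visible of it) and "xy" ([column, row] in pixels, amid what is visible of it).
Readings, each from a call of its own:
- current_clock(): time.
- current_joint_pos(): joint angles.
- current_qvel(): joint speeds.
- current_joint_torque(): joint torques, N m.
- current_position(): TCP position.
- current_orientation(): TCP orientation.
- current_force(): force on the tool from outside, world axes, zero at the start.
- current_torque(): the same for the moment, N m.
- current_finger_gap(): finger opening in m.
Only numpy, scipy, OpenCV 4.12 (cv2) and the standard library are available. Lean on these libraries where they do the work, as an engineer would, in place of code of your own. Each camera call takes 0.05 s, during which the arm holds its last target.

## Working session

There is one attempt and no reset: what is moved stays moved. The work goes in short steps, each a Python script; the robot and the scene stay as the last script left them, time stands still between calls to the robot, and variables do not carry over. Pictures are saved under pics/ and viewed, and the job is handed in when it is done.

```bash
ls; mkdir -p pics; cat > h.py <<'E'
import numpy as np, cv2
from bench import *
def snap(n,f):
    c=capture(n); cv2.imwrite(f'pics/{f}.png',c['image']); np.savez(f'pics/{f}.npz',**{k:np.array(v) for k,v in c.items()}); return c
def load(f): return dict(np.load(f'pics/{f}.npz'))
def ray(c,px):
    K=c['intrinsics'];k=float(c['k1']);px=np.atleast_2d(np.array(px,float))
    d=np.stack([(px[:,0]-K[0,2])/K[0,0],(px[:,1]-K[1,2])/K[1,1]],1);u=d.copy()
    for _ in range(20): u=d/(1+k*(u**2).sum(1,keepdims=True))
    return np.c_[u,np.ones(len(u))]
def at_z(c,px,z):
    r=ray(c,px);R=c['R'];C=-R.T@c['t'];w=r@R
    return C+w*((z-C[2])/w[:,2])[:,None]
def cloud(c):
    v,u=np.mgrid[:400,:640];r=ray(c,np.c_[u.ravel(),v.ravel()]);P=r*c['range_z'].ravel()[:,None]
    P=(P-c['t'])@c['R'];P[c['range_z'].ravel()<=0]=np.nan
    return P.reshape(400,640,3)
def proj(c,X):
    p=np.atleast_2d(X)@c['R'].T+c['t'];s=p[:,:2]/p[:,2:];s=s*(1+float(c['k1'])*(s**2).sum(1,keepdims=True))
    K=c['intrinsics'];return s*[K[0,0],K[1,1]]+[K[0,2],K[1,2]]
E
python3 - <<'E'
from h import *
for n in('scene','top'):
    c=snap(n,n+'0');print(n,c['intrinsics'].tolist(),c['k1'],(-c['R'].T@c['t']))
    for q in('post_wing','post','holder','deck','board','peg','cutter','bowl','spatula','pin'):
        print(q,[(round(d['conf'],2),np.round(d['xy']).tolist()) for d in spot_in(n,q)])
print(current_clock())
E
```

```text
pics
scene [[375.3177171658974, 0.0, 318.9461911907578], [0.0, 375.3177171658974, 199.59354877837643], [0.0, 0.0, 1.0]] -0.006266961036769276 [ 1.08647375 -0.66527884  0.60284242]
post_wing [(0.9, [219.0, 269.0]), (0.72, [212.0, 232.0]), (0.68, [298.0, 298.0])]
post [(0.81, [208.0, 232.0]), (0.75, [223.0, 263.0])]
holder [(0.56, [236.0, 275.0]), (0.37, [171.0, 240.0]), (0.25, [221.0, 266.0]), (0.22, [400.0, 191.0])]
deck [(0.61, [355.0, 213.0])]
board [(0.76, [329.0, 149.0]), (0.68, [398.0, 189.0])]
peg [(0.74, [423.0, 252.0]), (0.73, [240.0, 238.0]), (0.18, [335.0, 235.0])]
cutter [(0.53, [334.0, 234.0])]
bowl [(0.92, [293.0, 297.0]), (0.74, [356.0, 217.0])]
spatula [(0.64, [171.0, 239.0])]
pin [(0.61, [421.0, 250.0])]
top [[375.86374761999787, 0.0, 322.19840674345744], [0.0, 375.86374761999787, 207.04647675543472], [0.0, 0.0, 1.0]] 0.031225525102808672 [ 0.43887078 -0.06133702  1.26224837]
post_wing [(0.64, [414.0, 204.0]), (0.51, [291.0, 128.0]), (0.45, [398.0, 246.0])]
post [(0.69, [417.0, 204.0])]
holder [(0.79, [400.0, 210.0])]
deck [(0.61, [288.0, 200.0]), (0.61, [403.0, 212.0]), (0.52, [416.0, 204.0])]
board [(0.83, [216.0, 297.0]), (0.55, [232.0, 191.0])]
peg []
cutter [(0.6, [392.0, 212.0])]
bowl [(0.85, [394.0, 150.0]), (0.32, [233.0, 191.0])]
spatula [(0.71, [416.0, 273.0])]
pin [(0.86, [290.0, 130.0])]
1.1
```

View pics/scene0.png

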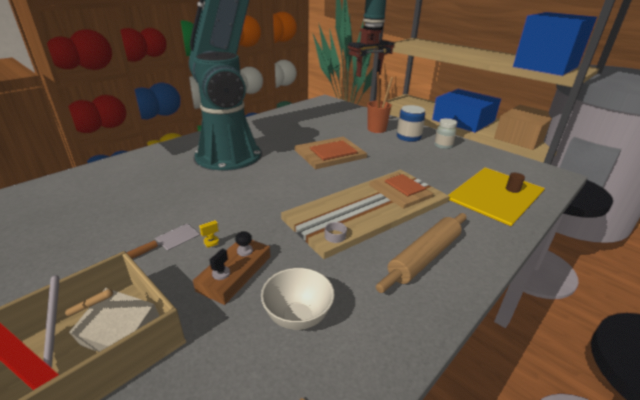

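View pics/top0.png

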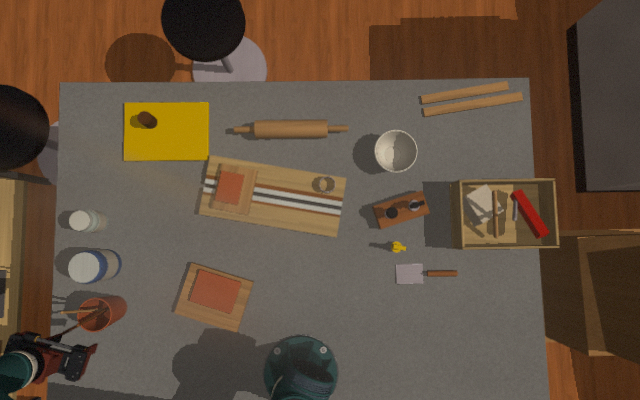

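```bash
python3 - <<'E'
import cv2
a=cv2.imread('pics/top0.png');cv2.imwrite('pics/ct.png',cv2.resize(a[100:300,190:440],None,fx=3.2,fy=3,interpolation=2))
a=cv2.imread('pics/scene0.png');cv2.imwrite('pics/cs.png',cv2.resize(a[180:330,150:340],None,fx=4,fy=4,interpolation=2))
E
```

```text
(no output)
```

View pics/ct.png

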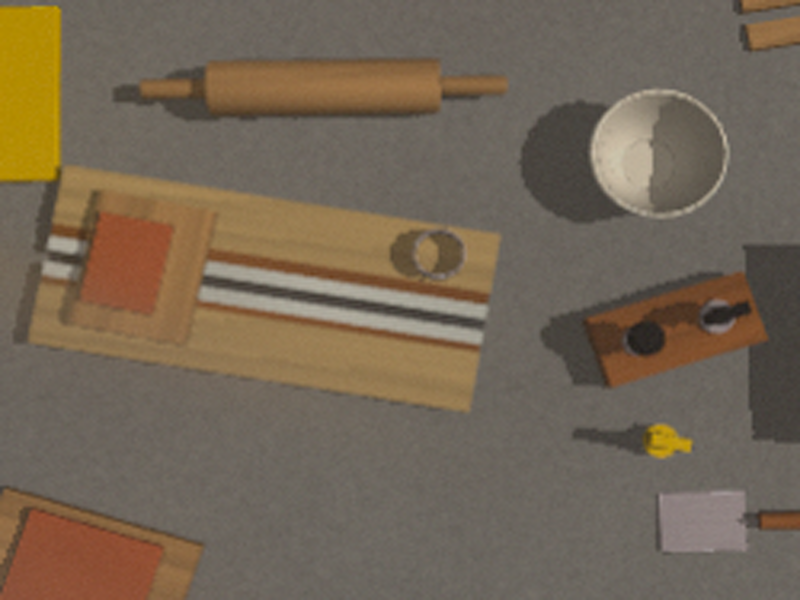

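View pics/cs.png

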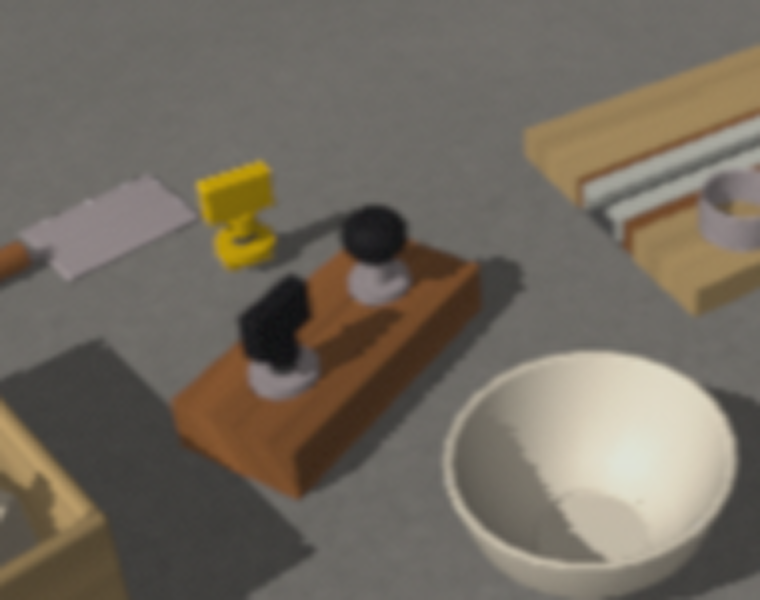

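Wing-stop candidates: the black wing in the block at top (416,204) / scene (219,266), the yellow look-alike at top (398,246) / scene (210,232), and the round peg at top (391,212) / scene (243,240). I choose the black wing, which the crop confirms as wing-shaped. For the board I take the one on the deck at top (232,190). The larger one at top (215,297) lies on the table.

```bash
python3 - <<'E'
from h import *
from scipy.optimize import minimize
out={}
for n in('top','scene'):
    c=load(n+'0');P=cloud(c);im=c['image'].astype(int)
    # wing
    w0=at_z(c,[[415.5,204]],.085)[0] if n=='top' else at_z(c,[[219,262]],.08)[0]
    print(n,'wing guess',w0)
    m=(np.hypot(P[...,0]-w0[0],P[...,1]-w0[1])<.05)&(im.max(2)<60)
    m&=P[...,2]>.062
    q=P[m];print(len(q),q.mean(0),q.max(0),q.min(0))
    v,u=np.where(m);print(u.min(),u.max(),v.min(),v.max())
    d=q[:,:2]-q[:,:2].mean(0);e,V=np.linalg.eigh(d.T@d);print(V[:,1],np.degrees(np.arctan2(V[1,1],V[0,1])),np.sqrt(e/len(q)))
    # deck top
    m=(P[...,2]>.015)&(P[...,2]<.029);m[:,:]&=True
    g=np.zeros((400,640),bool)
    if n=='top': g[150:245,190:355]=1
    else: g[165:255,275:455]=1
    l,k,st,_=cv2.connectedComponentsWithStats((m&g).astype(np.uint8));i=1+st[1:,4].argmax()
    q=P[k==i];print('deck z',np.median(q[:,2]));r=cv2.minAreaRect(q[:,:2].astype(np.float32));print('deck',r)
    m=(P[...,2]>.030)&(P[...,2]<.055)&g&(P[...,1]>w0[1]+.25 if n=='top' else True)
    l,k,st,_=cv2.connectedComponentsWithStats(m.astype(np.uint8));i=1+st[1:,4].argmax()
    q=P[k==i];print('board z',np.percentile(q[:,2],[5,50,95]));print(cv2.minAreaRect(q[:,:2].astype(np.float32)),st[i])
E
```

```text
top wing guess [ 0.53324241 -0.37268655  0.085     ]
53 [ 0.53226414 -0.37545226  0.08611677] [ 0.54222951 -0.35750216  0.09113314] [ 0.52343413 -0.39636717  0.06439663]
410 423 201 207
[-0.32458976  0.9458549 ] 108.94072260916431 [0.00340313 0.01238828]
deck z 0.02101886078072469
deck ((0.6233509182929993, 0.07500125467777252), (0.4636472761631012, 0.10451170802116394), 79.12261962890625)
board z [0.0320716  0.03785557 0.04681567]
((0.5983126759529114, 0.20752820372581482), (0.12525591254234314, 0.15317797660827637), 77.72637939453125) [ 211  163   47   52 1736]
scene wing guess [ 0.54780344 -0.38467239  0.08      ]
236 [ 0.53987983 -0.38114609  0.07960768] [ 0.5476615  -0.35766504  0.09016424] [ 0.52634128 -0.39892298  0.06211493]
210 227 249 270
[-0.26143281  0.96522168] 105.15509716015318 [0.00381472 0.01228859]
deck z 0.022785945854512435
deck ((0.5735401511192322, 0.08387903869152069), (0.4628543555736542, 0.20566363632678986), 79.31586456298828)
board z [0.03320502 0.03799829 0.04713437]
((0.5980802178382874, 0.20651675760746002), (0.12397553771734238, 0.15301762521266937), 77.98709869384766) [ 369  172   65   34 1168]
```

```bash
cat >> h.py <<'E'
def rect(c,cx,cy,yaw,z,hx,hy,s):
    # output: cols along -local y (u right = +ly), rows along local x down->-; img[row,col]: ly=(col-W/2)*s, lx=(H/2-row)*s
    W=int(2*hy/s);H=int(2*hx/s);r,cc=np.mgrid[:H,:W];ly=(cc-W/2+.5)*s;lx=(H/2-r-.5)*s
    X=cx+lx*np.cos(yaw)-ly*np.sin(yaw);Y=cy+lx*np.sin(yaw)+ly*np.cos(yaw)
    p=proj(c,np.c_[X.ravel(),Y.ravel(),np.full(X.size,z)]).astype(np.float32).reshape(H,W,2)
    return cv2.remap(c['image'].astype(np.uint8),p[...,0],p[...,1],cv2.INTER_CUBIC)
E
python3 - <<'E'
from h import *
yaw=np.radians(-11)
a=[]
for n in('top','scene'):
    c=load(n+'0');a.append(rect(c,.575,.083,yaw,.022,.115,.245,.00085))
    b=rect(c,.575,.083,yaw,.022,.03,.24,.0005);cv2.imwrite('pics/x.png',b)
    # slot: darkest between track rails per section of ly
    g=b.min(2).astype(float)
    for lo in range(-220,90,30):
        c0=int((lo+240)/.5);pr=g[:,c0:c0+60].mean(1)
        print(n,lo+15,' '.join('%3d'%v for v in pr[::4]))
cv2.imwrite('pics/r0.png',np.vstack(a))
E
```

```text
top -205  43  43  41  47  76 113 139 149 149 148 150 145 127  95  66  59  61  64  83 113 137 149 150 149 150 147 130  98  62  44
top -175  44  44  41  48  77 114 140 151 151 151 153 148 130  99  68  56  59  63  79 108 135 149 151 150 153 150 136 104  65  44
top -145  45  43  42  48  72 108 137 151 153 152 155 151 135 100  65  54  59  62  78 108 136 150 152 152 153 151 137 109  71  47
top -115  43  42  42  45  68 105 135 152 155 154 155 151 134 102  68  56  59  63  76 103 131 149 155 154 155 154 143 114  72  45
top -85  44  43  43  45  63  99 132 152 158 156 157 154 139 109  73  57  61  62  73 100 131 150 157 156 157 154 142 115  77  50
top -55  47  44  43  41  59  98 134 154 158 156 157 155 141 112  75  56  57  62  70  96 127 150 157 156 156 157 145 119  79  50
top -25  46  43  41  43  60  96 130 150 157 154 154 154 143 117  81  60  60  62  69  95 127 148 155 154 154 153 143 119  84  53
top 5  46  43  43  43  59  94 129 147 152 150 151 149 139 115  82  60  58  61  69  93 123 144 151 150 149 150 143 123  87  55
top 35  47  44  43  43  55  86 119 140 147 147 147 147 139 116  81  56  55
[... 1035 characters left out ...]
 98 103 111 123 136 149 157 162 162 159 152 138 116  92
scene -25  58  49  47  55  72  96 122 143 155 160 161 158 149 134 115 101  96 101 110 121 133 145 154 159 160 158 151 137 116  92
scene 5  59  50  48  56  72  95 119 139 151 156 157 154 146 132 114 100  95  99 107 118 130 142 151 156 157 155 149 137 117  95
scene 35  60  52  49  54  68  90 114 134 147 153 154 151 145 132 115 100  94  96 104 115 126 138 147 152 154 152 147 136 118  96
scene 65  68  63  60  61  68  80  94 108 118 123 125 125 122 115 105  94  89  89  93 100 109 117 124 128 129 129 125 118 106  92
scene 95  76  76  76  76  76  76  76  76  76  76  76  75  75  76  76  76  76  76  76  75  75  76  76  76  76  75  75  76  76  76
```

View pics/r0.png

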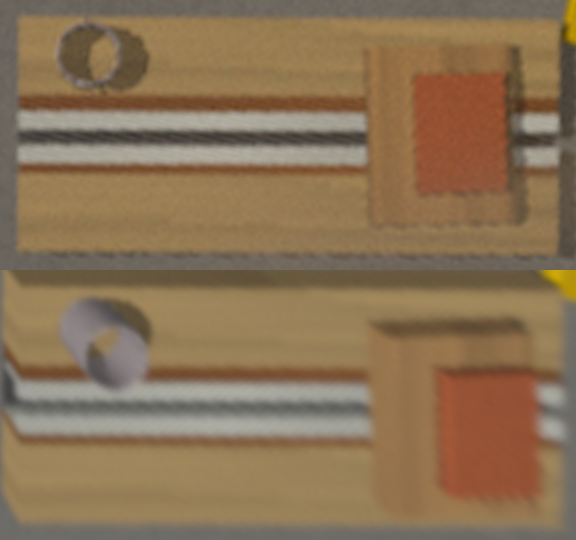

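```bash
cat > m.py <<'E'
from h import *
yaw=np.radians(-11)
cx,cy=.575,.083
def cross(x,f,lev,up):
    s=np.sign(f-lev);i=np.where(np.diff(s)!=0)[0];return [x[k]+(lev-f[k])/(f[k+1]-f[k])*(x[k+1]-x[k]) for k in i if (f[k+1]>f[k])==up]
def slot(c,pr=True):
    b=rect(c,cx,cy,yaw,.022,.03,.24,.0005).min(2).astype(float);lx=(30-.25-np.arange(120)*.5)
    R=[]
    for lo in range(-225,50,10):
        p=b[:,int((lo+240)/.5):int((lo+250)/.5)].mean(1);hi=np.percentile(p,85)
        mid=p[45:85].min();lev=(hi+mid)/2
        inn=cross(lx,p,lev,False)+cross(lx,p,lev,True)
        d=[v for v in cross(lx,p,lev,False)];u=[v for v in cross(lx,p,lev,True)]
        a=[v for v in d if -3<v<14];e=[v for v in u if -14<v<3]
        if a and e:R.append((lo+5,(a[0]+e[-1])/2,a[0]-e[-1]))
    return np.array(R)
if __name__=='__main__':
    for n in('top','scene'):
        c=load(n+'0');R=slot(c);k=np.polyfit(R[:,0],R[:,1],1);res=R[:,1]-np.polyval(k,R[:,0]);g=abs(res)<1
        k=np.polyfit(R[g,0],R[g,1],1);print(n,k,res.std(),R[:,2].mean(),len(R),'yaw slot deg',-11-np.degrees(np.arctan(k[0])))
        b=rect(c,cx,cy,yaw,.036,.09,.24,.0005).astype(float)
        for lx in(-60,-45,-30,30,40,50):
            r=int((90-lx)/.5);p=b[r-8:r+8,int(290/.5):int(350/.5)].mean(0).mean(1);print(lx,' '.join('%d'%v for v in p[::4]))
E
python3 m.py
python3 - <<'E'
from h import *
a=[]
for n in('top','scene'):
    c=load(n+'0')
    a.append(rect(c,.535,-.378,np.radians(18),.088,.06,.1,.0005))
    a.append(rect(c,.535,-.378,np.radians(18),.034,.06,.1,.0005))
cv2.imwrite('pics/r1.png',cv2.resize(np.vstack([np.hstack(a[:2]),np.hstack(a[2:])]),(800,480)))
E
```

```text
top [-0.00590773 -2.93820999] 0.17925196030668042 12.00482582551066 28 yaw slot deg -10.661515993479359
-60 116 116 116 116 117 117 117 110 102 101 105 109 110 109 106 105 106 106 106 106 106 108 109 110 111 111 112 113 112 111
-45 119 119 119 119 120 121 120 114 107 104 106 109 108 106 106 107 107 105 105 107 106 107 109 112 114 113 110 105 97 94
-30 94 95 96 98 101 100 98 95 95 101 105 109 109 107 105 105 105 106 107 107 107 109 110 112 113 115 112 103 97 93
30 97 95 96 98 96 94 93 96 102 108 113 112 109 107 105 105 106 108 110 109 108 108 110 112 114 112 104 95 91 92
40 118 117 115 116 118 113 106 103 105 110 112 111 109 107 105 106 108 108 108 108 107 108 110 113 114 111 104 99 94 92
50 116 116 116 115 115 111 104 100 102 108 113 114 111 107 104 105 106 108 109 108 108 110 112 113 114 112 107 102 98 98
scene [-0.00642968 -3.2227978 ] 0.09118994118642973 12.172948924280732 28 yaw slot deg -10.63161150455986
-60 124 123 120 118 116 114 113 112 112 113 113 113 113 112 111 111 110 110 109 110 110 111 112 113 115 115 116 117 117 116
-45 121 120 118 116 114 113 113 113 114 114 113 113 113 112 111 110 110 110 110 110 111 112 112 114 115 115 115 113 109 104
-30 125 123 121 118 115 114 114 114 113 113 113 113 113 113 112 111 111 110 110 110 111 112 113 114 115 115 115 113 109 104
30 129 123 118 116 115 115 115 115 115 115 115 115 114 113 112 111 111 111 111 112 112 113 114 115 115 115 113 109 104 99
40 98 104 109 112 113 114 114 115 115 116 115 115 115 114 113 112 111 111 112 113 113 113 114 114 115 115 112 108 102 97
50 117 116 116 115 115 115 115 115 115 116 116 116 116 115 113 112 111 111 112 112 113 113 114 115 115 114 113 111 109 107
```

View pics/r1.png

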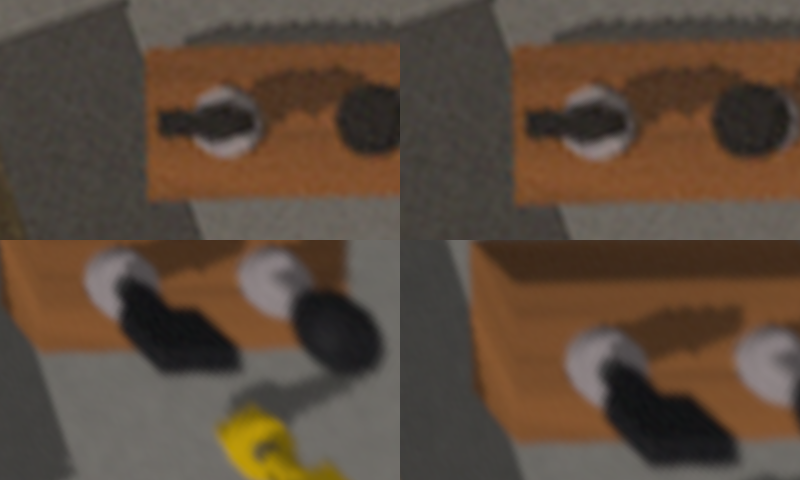

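```bash
cat > wf.py <<'E'
from h import *
from scipy.optimize import minimize
def render(c,p,S=6,win=None):
    x,y,a,dz=p;u0,v0,u1,v1=win
    R=np.array([[np.cos(a),-np.sin(a)],[np.sin(a),np.cos(a)]])
    m=np.zeros(((v1-v0)*S,(u1-u0)*S),np.uint8)
    def hull(P):
        q=(proj(c,P)-[u0-.5,v0-.5])*S-.5
        h=cv2.convexHull(q.astype(np.float32));cv2.fillConvexPoly(m,np.round(h*16).astype(np.int32),255,shift=4)
    B=np.array([[i*.007,j*.021,k*.014] for i in(-1,1) for j in(-1,1) for k in(-1,1)]);B[:,:2]=B[:,:2]@R.T
    hull(B+[x,y,dz])
    t=np.linspace(0,2*np.pi,24);D=np.vstack([np.c_[.01*np.cos(t),.01*np.sin(t),np.full(24,k)] for k in(-.034,-.014)])
    hull(D+[x,y,dz])
    m=cv2.GaussianBlur(m.astype(np.float32)/255,(0,0),S*.6)
    return cv2.resize(m,(u1-u0,v1-v0),interpolation=cv2.INTER_AREA)
def fit(cs,p0,lo=50,hi=None,free=3,):
    T=[]
    for c in cs:
        q=proj(c,[[p0[0],p0[1],p0[3]]])[0];w=(int(q[0])-16,int(q[1])-18,int(q[0])+17,int(q[1])+19)
        g=c['image'][w[1]:w[3],w[0]:w[2]].max(2).astype(np.float32);T.append((c,w,g))
    def cost(p):
        p=np.r_[p,p0[free:]];s=0
        for c,w,g in T:
            m=render(c,p,win=w);q=proj(c,[[p[0],p[1],p[3]]])[0]
            # masks: image model dark(=1) intensity; only darkness below lo..hi soft
            d=np.clip((95-g)/(95-35),0,1)
            Y,X=np.mgrid[:g.shape[0],:g.shape[1]];wt=(np.hypot(X+w[0]-q[0],Y+w[1]-q[1])<14)
            s+=((d-m)**2*wt).sum()
        return s
    best=None
    for da in(-.1,0,.1):
        q=np.array(p0[:free],float);q[2]+=da
        sim=np.vstack([q]+[q+np.eye(free)[i]*[.004,.004,.1,.003][i] for i in range(free)])
        r=minimize(cost,q,method='Nelder-Mead',options=dict(initial_simplex=sim,xatol=1e-5,fatol=1e-4))
        if best is None or r.fun<best.fun:best=r
    return best,T
if __name__=='__main__':
    t=load('top0');s=load('scene0');p0=[.534,-.378,np.radians(18),.074]
    for n,cs in(('top',[t]),('scene',[s]),('both',[t,s])):
        r,T=fit(cs,p0);print(n,r.x[:2],np.degrees(r.x[2]),r.fun)
    rows=[]
    for c,w,g in T:
        m=render(c,[*r.x,.074],win=w);rows.append(np.hstack([cv2.resize(x.astype(np.float32),(330,370),interpolation=0) for x in(g,m*255,np.clip((95-g)/60,0,1)*255)])[:, :])
    cv2.imwrite('pics/wf.png',cv2.resize(np.vstack(rows),(700,560)))
E
python3 wf.py
```

```text
top [ 0.53291311 -0.37525158] 15.228933363073267 17.49958038330078
scene [ 0.53319259 -0.37687414] 26.713050710393727 19.662254333496094
both [ 0.53323412 -0.37684295] 24.011731943278797 42.93087387084961[ WARN:0@3.061] global loadsave.cpp:1063 imwrite_ Unsupported depth image for selected encoder is fallbacked to CV_8U.
```

View pics/wf.png

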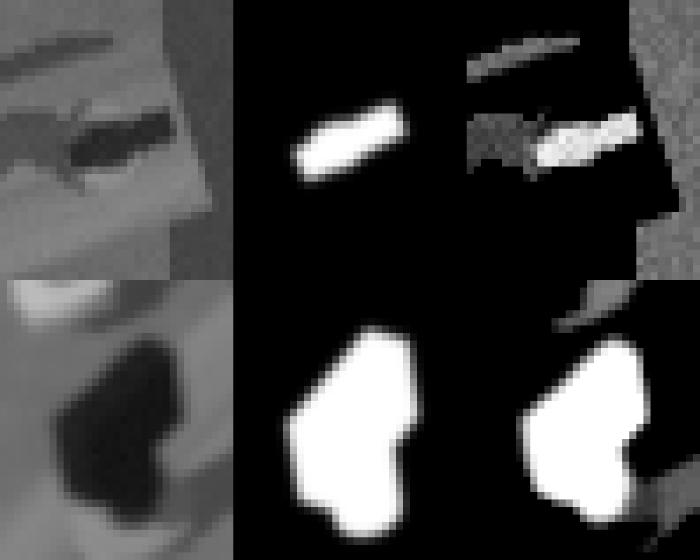

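```bash
sed -i 's|d=np.clip((95-g)/(95-35),0,1)|d=np.clip((c["th"][0]-g)/(c["th"][0]-c["th"][1]),0,1)|; s|np.clip((95-g)/60,0,1)|np.clip((c["th"][0]-g)/(c["th"][0]-c["th"][1]),0,1)|; s|p0=\[.534|t["th"]=(68,45);s["th"]=(60,25);p0=[.534|' wf.py; python3 wf.py 2>&1 | grep -v WARN
python3 - <<'E'
from h import *
# holder orientation via top edges
c=load('top0')
for z in(.034,):
    b=rect(c,.535,-.34,np.radians(18),z,.06,.12,.0005);cv2.imwrite('pics/r2.png',cv2.resize(b,None,fx=1.6,fy=1.6))
hsv=cv2.cvtColor(b,cv2.COLOR_BGR2HSV);m=(hsv[...,1]>110).astype(np.uint8)
l,k,st,_=cv2.connectedComponentsWithStats(m);i=1+st[1:,4].argmax();y,x=np.where(k==i);r=cv2.minAreaRect(np.c_[x,y].astype(np.float32));print(r)
E
```

```text
top [ 0.53396396 -0.37855046] 16.632514367190176 11.175325393676758
scene [ 0.533257   -0.37684034] 34.36189393978568 46.69841766357422
both [ 0.53285108 -0.37676168] 30.18120630600877 69.52230834960938
((253.835693359375, 144.39398193359375), (162.05169677734375, 349.8628234863281), 88.76231384277344)
```

View pics/wf.png

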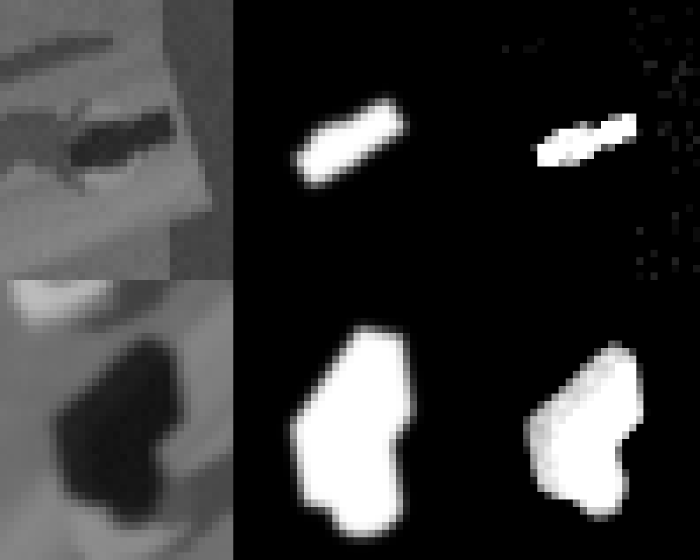

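```bash
cat >> h.py <<'E'
from scipy.spatial.transform import Rotation as Ro
def q_of(a): # tool x at world yaw a, z down
    x=np.array([np.cos(a),np.sin(a),0]);z=np.array([0,0,-1.]);return Ro.from_matrix(np.c_[x,np.cross(z,x),z]).as_quat().tolist()
E
python3 - <<'E'
from h import *
print(current_position(),current_orientation(),current_clock())
R=Ro.from_quat(current_orientation()).as_matrix();print(np.degrees(np.arctan2(R[1,0],R[0,0])))
for k in(-1,0,1):
    for nm,p,a in(('pick',[.534,-.378,.062],16.6),('ins',[.56,.03,.062],-10.65),('tw+',[.56,.03,.062],79.35),('tw-',[.56,.03,.062],-100.65),('end',[.6,.13,.055],79.35)):
        try:j=inverse_kinematics(p,q_of(np.radians(a+180*k)))
        except Exception as e:j=e
        print(k,nm,None if j is None else np.round(j,2))
E
```

```text
[0.1709023  0.5751246  0.22263775] [ 8.01513136e-01  5.97977166e-01 -2.15831107e-05  2.78466375e-05] 1.1
73.45031963889275
-1 pick [-0.72  0.6   1.54 -0.    1.    2.13]
-1 ins None
-1 tw+ [-0.07  0.5   1.76 -0.    0.89  1.69]
-1 tw- [-0.07  0.5   1.76 -0.    0.89 -1.45]
-1 end [ 0.1   0.56  1.64 -0.    0.94  1.86]
0 pick [-0.72  0.6   1.54 -0.    1.   -1.01]
0 ins [-0.07  0.5   1.76 -0.    0.89  0.12]
0 tw+ [-0.07  0.5   1.76 -0.    0.89 -1.45]
0 tw- [-0.07  0.5   1.76 -0.    0.89  1.69]
0 end [ 0.1   0.56  1.64 -0.    0.94 -1.28]
1 pick [-0.72  0.6   1.54 -0.    1.    2.13]
1 ins None
1 tw+ [-0.07  0.5   1.76 -0.    0.89  1.69]
1 tw- [-0.07  0.5   1.76 -0.    0.89 -1.45]
1 end [ 0.1   0.56  1.64 -0.    0.94  1.86]
```

```bash
python3 - <<'E'
from h import *
q=q_of(np.radians(16.6));x,y=.5337,-.3778
move_gripper(.045)
move_ptp([x,y,.16],q)
print(current_clock())
f0=np.array(current_force())
print(servo_line([x,y,.062],q,rate=.08,contact_N=4),current_position(),np.array(current_force())-f0)
move_gripper(0.0)
print(current_finger_gap(),np.array(current_force())-f0,current_clock())
snap('scene','s1')
E
python3 -c "
import cv2;a=cv2.imread('pics/s1.png');cv2.imwrite('pics/s1c.png',cv2.resize(a[130:310,150:330],None,fx=3.2,fy=3.2))"
```

```text
5.475
False [ 0.5341026  -0.37812658  0.06261529] [-0.03432609  0.16395977 -0.13443069]
0.013702641400345033 [0.2334539  0.39731055 1.43798152] 7.4333
```

View pics/s1c.png

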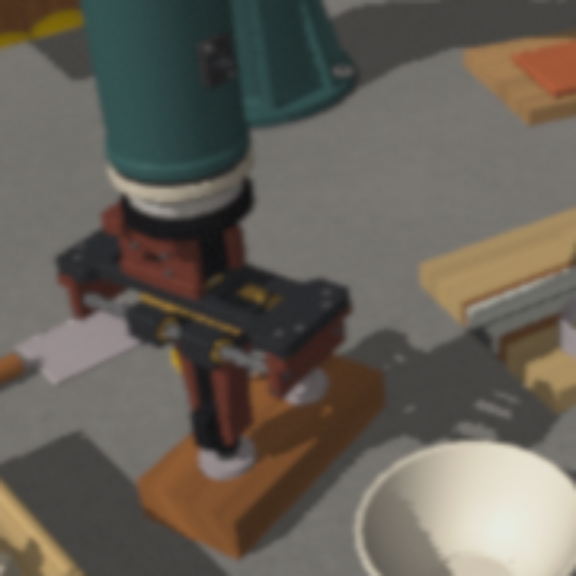

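```bash
cat >> h.py <<'E'
YS=np.radians(-10.65)
def sl(lx,ly):  # rect frame mm -> world xy ; rect frame yaw -11deg
    a=np.radians(-11);return np.array([.575+lx/1e3*np.cos(a)-ly/1e3*np.sin(a),.083+lx/1e3*np.sin(a)+ly/1e3*np.cos(a)])
def sc(ly): return -3.08-.0061*ly
def off(xy,dx,dy=0): # offset in slot frame mm
    return np.array(xy)+np.array([dx*np.cos(YS)-dy*np.sin(YS),dx*np.sin(YS)+dy*np.cos(YS)])/1e3
def inv(xy):  # world-> (lateral from est slot centre, along) mm
    p0=sl(sc(-30),-30);d=(np.array(xy)[:2]-p0)*1e3
    return d[0]*np.cos(YS)+d[1]*np.sin(YS),-d[0]*np.sin(YS)+d[1]*np.cos(YS)
E
python3 - <<'E'
from h import *
q=q_of(np.radians(16.6))
p=current_position();servo_line([p[0],p[1],.16],q,rate=.12)
print('gap',current_finger_gap(),current_force())
t=sl(sc(-30),-30);qi=q_of(YS)
move_ptp([*t,.14],qi)
servo_line([*t,.070],qi,rate=.08)
sleep(.3)
print(t,current_position(),inv(current_position()),current_force(),current_clock())
snap('scene','s2');snap('top','t2')
a=cv2.imread('pics/s2.png');cv2.imwrite('pics/s2c.png',cv2.resize(a[100:260,260:440],None,fx=4,fy=3.7,interpolation=2))
E
```

```text
gap 0.013718489040722072 [-0.04986933 -0.0390557  -2.06401793]
[0.56643196 0.05410396] [0.56665688 0.05412498 0.07036322] (np.float64(0.21716328257300957), np.float64(0.062230199266954264)) [-0.34973402 -0.39466759 -0.79052996] 11.3667
```

View pics/s2c.png

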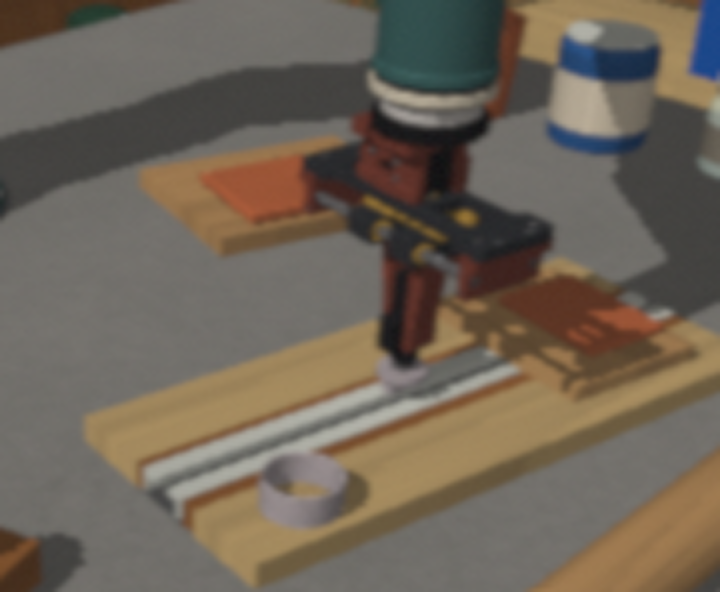

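```bash
python3 - <<'E'
from h import *
c=load('s2');x,y=0.56666,.05412;u=.0703-.0406
S=10;u0,v0,u1,v1=335,170,385,215
im=cv2.resize(c['image'][v0:v1,u0:u1],None,fx=S*1.6,fy=S*1.3,interpolation=0)
t=np.linspace(0,2*np.pi,60)
def dr(P,col):
    q=(proj(c,P)-[u0-.5,v0-.5])*[S*1.6,S*1.3];cv2.polylines(im,[q.astype(np.int32)],True,col,1)
for z in(.012,.018): dr(np.c_[x+.018*np.cos(t),y+.018*np.sin(t),np.full(60,u+z)],(0,0,255))
B=np.array([[-5.5,-14],[5.5,-14],[5.5,14],[-5.5,14]])
dr(np.array([[*off((x,y),*b),u] for b in B]),(0,255,0))
W=np.array([[-7,-21],[7,-21],[7,21],[-7,21]])
for z in(.038,.066):dr(np.array([[*off((x,y),*b),u+z] for b in W]),(255,255,0))
cv2.imwrite('pics/ov.png',im)
E
```

```text
(no output)
```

View pics/ov.png

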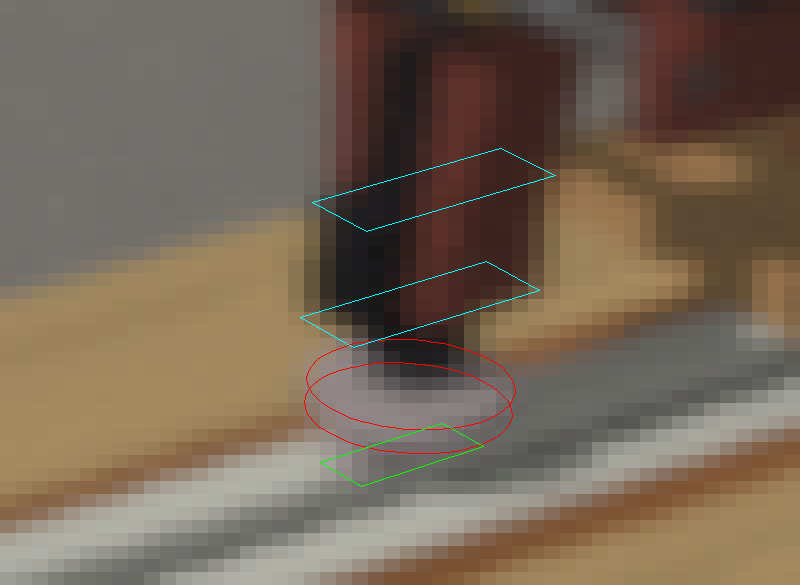

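```bash
python3 - <<'E'
from h import *
qi=q_of(YS);t=sl(sc(-30),-30)
for dx in(0,-.8,.8,-1.6,1.6,-2.4,2.4,-3.2,3.2):
    xy=off(t,dx-.2)
    servo_line([*xy,.0650],qi,rate=.04)
    hit=servo_line([*xy,.0535],qi,rate=.02,contact_N=3)
    p=current_position();print(dx,hit,np.round(p,4),np.round(inv(p),2),np.round(current_force(),2),current_clock())
    if p[2]<.058: break
E
```

```text
0 False [0.5663 0.0541 0.0535] [-0.15  0.  ] [ 0.68  0.34 -1.73] 12.4667
```

```bash
python3 - <<'E'
from h import *
qi=q_of(YS);t=sl(sc(-30),-30)
c0=off(t,-.2);L=[]
for s in(1,-1):
    h=servo_line([*off(c0,3*s),.0535],qi,rate=.008,contact_N=2.5);p=current_position();L.append(inv(p)[0]);print(s,h,inv(p),np.round(current_force(),2))
    servo_line([*c0,.0535],qi,rate=.02)
print(np.mean(L),current_finger_gap(),current_clock(),current_position())
E
```

```text
1 True (np.float64(0.6849968833669517), np.float64(-0.11394550821082003)) [ 0.64  0.26 -1.81]
-1 True (np.float64(-0.8594180797512655), np.float64(-0.018336084512541928)) [2.25 0.18 0.27]
-0.08721059819215687 0.013620320186616524 13.5583 [0.56584625 0.05415722 0.05324898]
```

```bash
python3 - <<'E'
from h import *
qi=q_of(YS);t=off(sl(sc(-30),-30),-.1)
print(servo_line([*t,.0470],qi,rate=.02,contact_N=15),current_position(),np.round(current_force(),2))
for k in range(1,7):
    try:
        j=inverse_kinematics([*t,.0470],q_of(YS+np.radians(15*k)));cur=current_joint_pos()
        if abs(j[5]-cur[5])>.5: print('bad',j);break
        goto_joints(j)
    except PlanningError as e: print(e);break
    f=np.array(current_force());print(k,np.round(inv(current_position()),2),round(current_position()[2],4),np.round(f,2),np.round(current_torque(),2),current_clock())
    if np.linalg.norm(f)>22: break
snap('scene','s3')
a=cv2.imread('pics/s3.png');cv2.imwrite('pics/s3c.png',cv2.resize(a[140:240,300:440],None,fx=5.5,fy=5.5,interpolation=2))
E
```

```text
False [0.56630539 0.05415934 0.0472175 ] [-1.02 -0.14  5.41]
1 [0.29 0.07] 0.0475 [-0.77  0.03  4.97] [-0.09  0.26  0.08] 14.3917
2 [0.47 0.1 ] 0.0475 [-2.07  0.47  5.5 ] [-0.01  0.18  0.03] 14.75
3 [0.55 0.06] 0.0475 [-0.39  0.11  5.69] [-0.04  0.07  0.12] 15.1083
4 [0.6  0.06] 0.0475 [ 0.05 -0.27  5.36] [-0.02  0.04  0.1 ] 15.4667
5 [0.54 0.01] 0.0475 [-0.88 -0.87  5.93] [-0.05  0.11  0.08] 15.825
6 [0.64 0.01] 0.0475 [-0.14 -1.23  5.05] [-0.08  0.11  0.04] 16.1833
```

View pics/s3c.png

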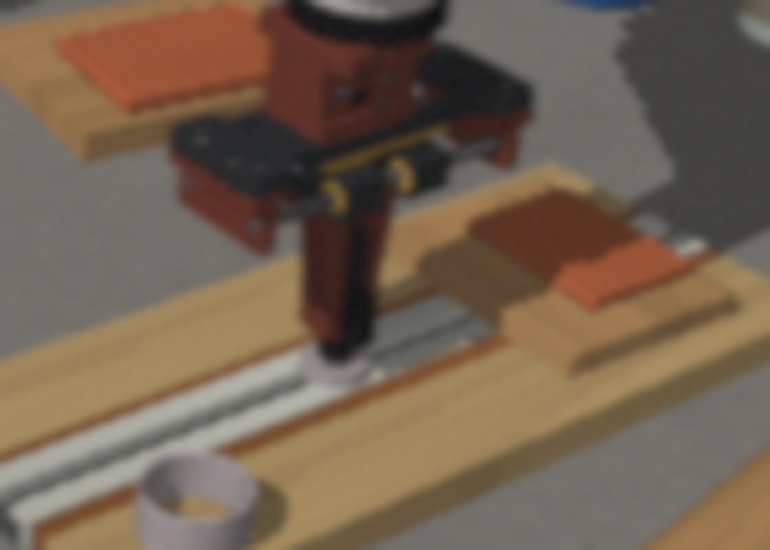

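```bash
python3 - <<'E'
from h import *
q=q_of(YS+np.pi/2);t=off(sl(sc(-30),-30),-.2)
servo_line([*t,.0478],q,rate=.02)
print(np.round(current_force(),2),current_position()[2])
for d,r,n in((30,.03,8),(58,.03,8),(62,.01,8)):
    h=servo_line([*off(t,0,d),.0478],q,rate=r,contact_N=n)
    print(d,h,np.round(inv(current_position()),2),np.round(current_force(),2),current_clock())
    if h:break
snap('scene','s4')
a=cv2.imread('pics/s4.png');cv2.imwrite('pics/s4c.png',cv2.resize(a[140:240,320:460],None,fx=5.5,fy=5.5,interpolation=2))
E
```

```text
[ 0.86 -0.55  4.48] 0.048242278519258885
30 False [-0.91 29.84] [-1.81 -4.18  5.43] 17.6333
58 False [-0.99 57.83] [-1.27 -3.26  6.3 ] 18.7167
62 False [-1.04 61.7 ] [-0.31 -3.89  5.81] 19.2667
```

View pics/s4c.png

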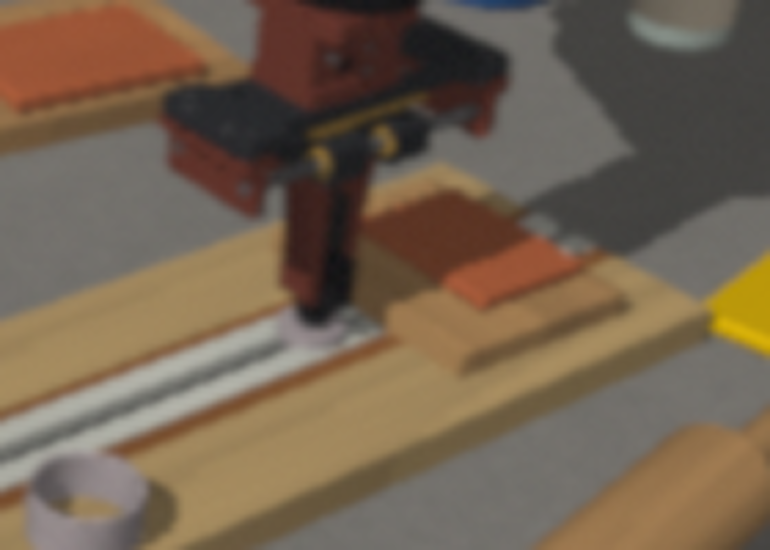

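```bash
python3 - <<'E'
from h import *
q=q_of(YS+np.pi/2);t=off(sl(sc(-30),-30),0)
d=62
while d<84:
    d+=2
    h=servo_line([*off(t,0,d),.0478],q,rate=.008,contact_N=2.2)
    F=np.mean([current_force() for _ in range(3)],0)
    print(d,h,np.round(inv(current_position()),2),np.round(F,2),current_clock())
    if h:break
snap('scene','s5')
a=cv2.imread('pics/s5.png');cv2.imwrite('pics/s5c.png',cv2.resize(a[140:240,320:460],None,fx=5.5,fy=5.5,interpolation=2))
E
```

```text
64 False [-0.96 63.68] [-1.08 -3.54  4.56] 19.7167
66 False [-0.9  65.66] [-1.34 -3.82  5.73] 20.1167
68 False [-0.89 67.65] [-0.38 -3.52  5.9 ] 20.5167
70 False [-0.89 69.64] [-1.37 -4.76  5.57] 20.9167
72 False [-0.9  71.61] [-1.1  -3.48  5.97] 21.3167
74 False [-0.88 73.66] [-0.2  -4.12  5.7 ] 21.7167
76 False [-0.89 75.61] [-1.53 -3.96  6.55] 22.1167
78 False [-0.89 77.63] [-0.01 -3.99  5.14] 22.5167
80 False [-0.93 79.35] [-0.94 -4.2   4.99] 22.9167
82 True [-0.89 79.33] [-0.84 -1.43  4.78] 23.125
```

View pics/s5c.png

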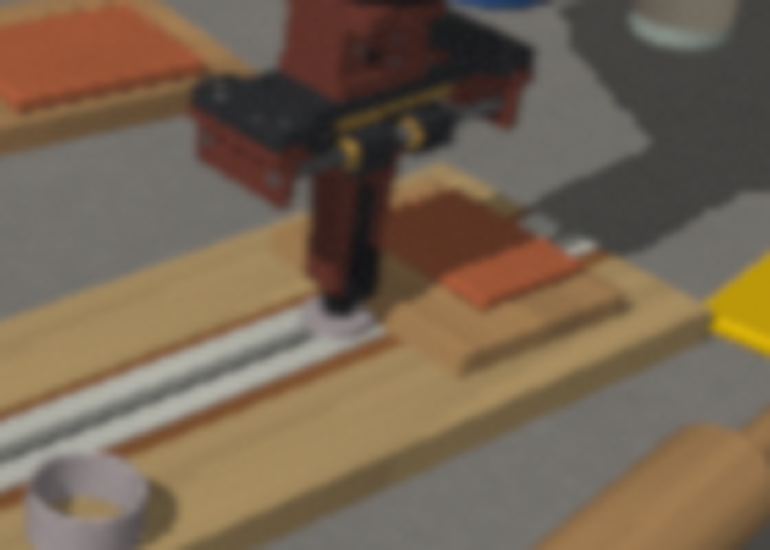

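```bash
python3 - <<'E'
from h import *
for b in([.5983,.2075],[.5981,.2065]):print(inv(b), 'expected contact', inv(b)[1]-78)
A=load('scene0')['image'];B=load('s5')['image'];D=load('s4')['image']
roi=(slice(180,210),slice(400,440))
def sh(a,b):
    w=cv2.createHanningWindow((40,30),cv2.CV_32F)
    return cv2.phaseCorrelate(cv2.cvtColor(a,6)[roi].astype(np.float32),cv2.cvtColor(b,6)[roi].astype(np.float32),w)
print(sh(A,D),sh(A,B),sh(D,B))
c=load('s5');im=cv2.resize(B[180:215,360:410],None,fx=16,fy=16,interpolation=0);cv2.imwrite('pics/z.png',im)
E
```

```text
(np.float64(2.970121852207914), np.float64(156.6432132137314)) expected contact 78.6432132137314
(np.float64(2.958376016165179), np.float64(155.6234769559982)) expected contact 77.6234769559982
((-0.0696820693217397, 0.15843763287354307), 0.8314883013566335) ((0.30406557269116874, 0.3490042489204601), 0.844477132956187) ((0.22712572382471308, 0.15156261595678444), 0.9392916935682297)
```

View pics/z.png

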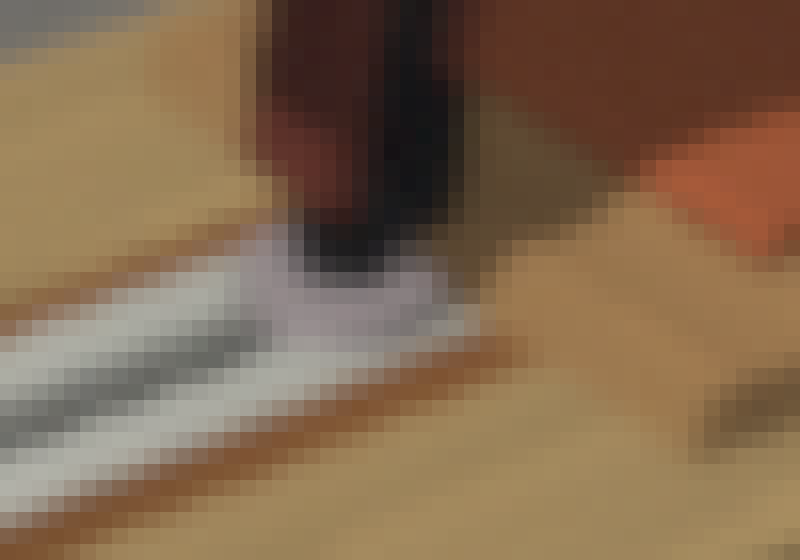

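```bash
python3 - <<'E'
from h import *
q=q_of(YS+np.pi/2);t=off(sl(sc(-30),-30),0)
for d in(79.6,79.9,80.2,80.5,80.8,81.1):
    h=servo_line([*off(t,0,d),.0478],q,rate=.004,contact_N=5)
    F=[]
    for _ in range(8): F.append(current_force());sleep(.02)
    print(d,h,np.round(inv(current_position()),2),np.round(np.mean(F,0),2),current_clock())
    if np.mean(F,0)[1]<-7:break
E
```

```text
79.6 False [-0.92 79.35] [-0.66 -3.15  5.64] 23.625
79.9 False [-0.93 79.38] [-0.92 -4.15  4.99] 24.0083
80.2 False [-0.94 79.42] [-0.81 -5.31  5.55] 24.3917
80.5 False [-0.9  79.47] [-1.07 -6.01  5.6 ] 24.775
80.8 False [-0.95 79.47] [-0.7 -7.3  5.3] 25.1583
```

```bash
python3 - <<'E'
from h import *
q=q_of(YS+np.pi/2);t=off(sl(sc(-30),-30),0)
servo_line([*off(t,0,79.6),.0490],q,rate=.01)
print(np.round(current_force(),2),current_position()[2],inv(current_position()))
move_gripper(.030);sleep(.3)
p=current_position();print(inv(p),p[2],current_force())
servo_line([p[0],p[1],.13],rate=.06)
servo_line([p[0]-.1,p[1]+.0,.22],rate=.15)
move_ptp([.171,.575,.223],q_of(np.radians(73.45)))
sleep(.3);c=snap('scene','s6');snap('top','t6')
print(current_clock())
B=c['image'];cv2.imwrite('pics/s6c.png',cv2.resize(B[140:240,320:460],None,fx=5.5,fy=5.5,interpolation=2))
B=load('t6')['image'];cv2.imwrite('pics/t6c.png',cv2.resize(B[140:250,190:360],None,fx=4.5,fy=4.5,interpolation=2))
E
```

```text
[-0.9  -4.09  4.18] 0.04870351755964929 (np.float64(-0.8996041507264518), np.float64(79.36213023547623))
(np.float64(0.02362136974136675), np.float64(79.62859293916956)) 0.04901866933465366 [-0.29377658 -0.70805402 -0.19673818]
31.1583
```

View pics/s6c.png

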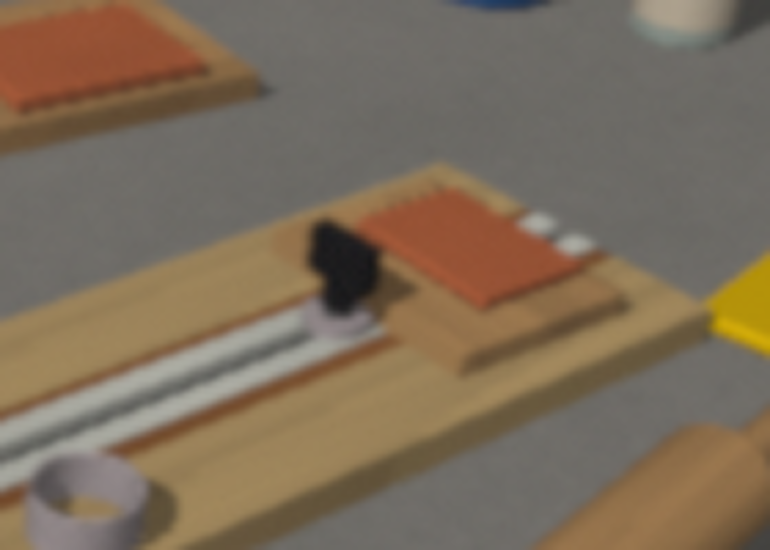

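View pics/t6c.png

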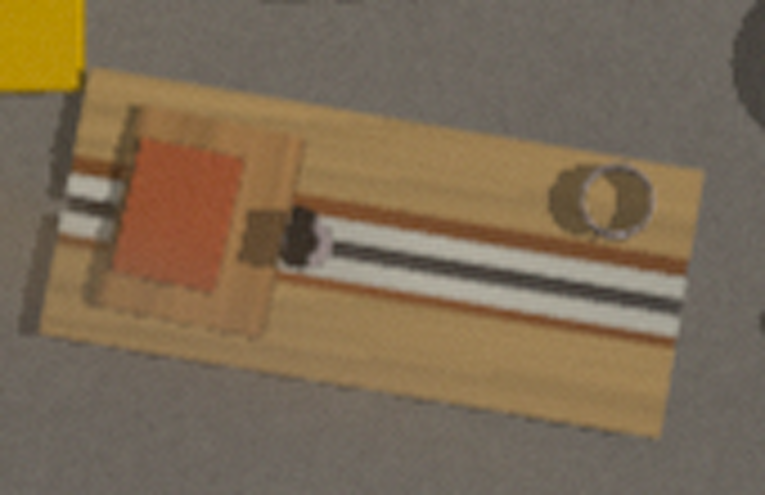

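```bash
python3 - <<'E' 2>&1 | grep -v WARN
from h import *
from wf import fit
a=sl(sc(-30),-30);x=off(a,-.5,79.4)
t=load('t6');s=load('s6');t['th']=(75,50);s['th']=(80,35)
for n,cs in(('top',[t]),('scene',[s])):
    r,_=fit(cs,[*x,YS+np.pi/2,.061]);print(n,inv(r.x[:2]),np.degrees(r.x[2]-YS),r.fun)
r,_=fit([t,s],[*x,YS+np.pi/2,.061],free=4);print(inv(r.x[:2]),np.degrees(r.x[2]-YS),r.x[3])
for n,f,roi in(('scene','s6',(slice(172,212),slice(392,440))),('top','t6',(slice(160,216),slice(208,245)))):
    A=load(n+'0')['image'];B=load(f)['image']
    g=[cv2.cvtColor(i,6)[roi].astype(np.float32) for i in(A,B)];print(n,cv2.phaseCorrelate(g[0],g[1],cv2.createHanningWindow(g[0].shape[::-1],cv2.CV_32F)))
E
```

```text
top (np.float64(0.7862177441978826), np.float64(80.09253619536713)) 92.74657617091414 21.741994857788086
scene (np.float64(-0.4779037945470339), np.float64(82.5401660361965)) 74.35586022702086 27.22530174255371
(np.float64(0.3365256500945115), np.float64(81.26509443374097)) 77.26019045087463 0.0601128229748691
scene ((-0.013135981430593802, 0.11611422510178215), 0.8931978051861127)
top ((-0.09948516831776288, -0.08877761691363517), 0.9259106675783794)
```

The two cameras' yaw fits disagree (top 93°, scene 74°), so I'm overlaying the model on the pictures to settle it.

```bash
python3 - <<'E'
from h import *
a=sl(sc(-30),-30)
out=[]
for f,(u0,v0,w,h),x in(('s6',(365,170,40,36),off(a,-.3,79.4)),('t6',(240,175,40,36),off(a,-.3,79.4))):
  for ang in(90,74):
    c=load(f);S=10;im=cv2.resize(c['image'][v0:v0+h,u0:u0+w],None,fx=S,fy=S-2,interpolation=0)
    a2=YS+np.radians(ang);R=np.array([[np.cos(a2),-np.sin(a2)],[np.sin(a2),np.cos(a2)]])
    def dr(P,col): cv2.polylines(im,[((proj(c,P)-[u0-.5,v0-.5])*[S,S-2]).astype(np.int32)],True,col,1)
    W=np.array([[-7,-21],[7,-21],[7,21],[-7,21]])/1e3@R.T+x
    for z in(.047,.075):dr(np.c_[W,np.full(4,z)],(255,255,0))
    t=np.linspace(0,6.28,40)
    for z in(.022,.028):dr(np.c_[x[0]+.018*np.cos(t),x[1]+.018*np.sin(t),np.full(40,z)],(0,0,255))
    out.append(im)
cv2.imwrite('pics/o6.png',np.vstack([np.hstack(out[:2]),np.hstack(out[2:])]))
E
```

```text
(no output)
```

View pics/o6.png

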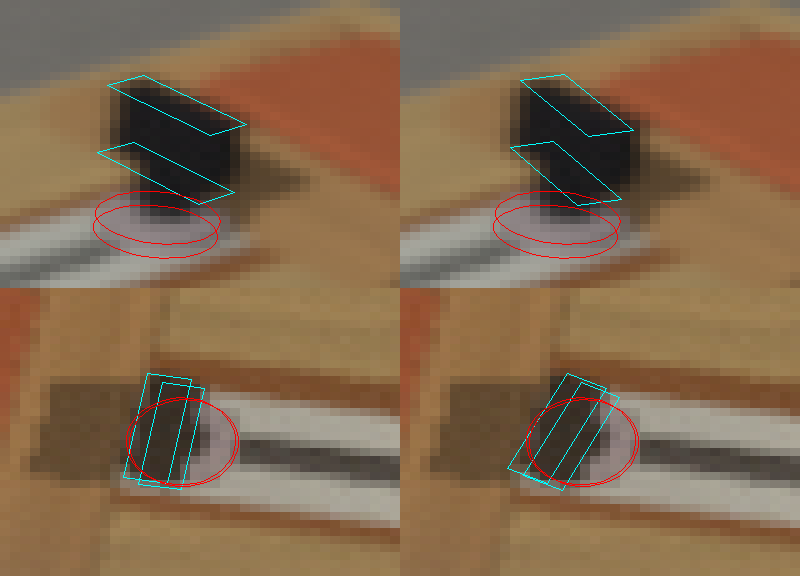

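The 90° outline follows the wing in both views and the 74° one does not, so I'm handing in.

```bash
python3 -c "
from bench import *
print(current_clock());close_job()"
```

```text
31.1583
the job is handed in; nothing more can be done
```

The black wing-grip stop is locked crosswise in the T-track with its collar against the smaller board. I let go of it and handed the job in at 31 s of the 72 s allowed; no verdict is reported.

- **Insertion:** the foot went through the slot on the first try, about 90 mm from the board edge. Touching both sides of the slot put my estimate of its centre within about 0.1 mm.
- **Press and twist:** the quarter turn went smoothly, with tool forces staying below about 7 N.
- **Slide and contact:** sliding took about 4 N. At 79.4 mm of travel the stop was clearly blocked: five more small steps raised the force to 7.3 N and moved it only 0.1 mm. Contact was expected at 78 to 79 mm.

**Last checks, from the pictures after release:**
- **Board:** it moved by well under 1 mm, about 0.1 px in each view.
- **Height:** the fitted wing height is 60.1 mm, inside the 58.5 to 63.5 mm range.
- **Upright:** it looks upright in both views, but I did not measure the tilt.

**One disagreement:** the automatic yaw fits gave 93° from the top camera and 74° from the scene camera. The scene camera's fit had already been about 10 to 18° off when the stop stood in the block. Drawing both outlines on the pictures showed 90° matching in both views and 74° not matching. That scene fit also put the stop about 3 mm further along than the arm's own reading, so I went by the contact force for the position.

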